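# Line up the vacuum pump's inlet elbow and bolt it

### The arm

A 6-joint arm with a two-finger parallel gripper is mounted at the origin on the work surface. World frame = base frame: x ahead of the robot, y to its left, z up, the work surface at z = 0. Lengths are in m, angles in rad, forces in N, time in s.
With the tool pointing down it reaches from about 0.4 to 0.925 m from the base axis. Payload 12.5 kg.
Tool frame: the origin (TCP) lies on the centre line of the jaws, within the pads' length; the fingertips stand 11 mm ahead of it and the grasp point (between the pads) lies 8 mm behind it; z points along the fingers, y is the line along which they close (so a half turn about z gives the same grasp; the last joint's range is limited). The gripper opens to 95 mm and grips with 3 to 60 N. Pads are 20 mm wide; open, the fingers measure 119 mm over their backs; the gripper's body (75 mm by 180 mm) begins 59 mm behind the grasp point.
Start: joints at [1.144, 0.491, 1.559, -0, 1.092, -0.106], TCP at [0.197, 0.593, 0.226] pointing down, gripper open.
Joint ranges: [-3.1, 3.1], [-0.84, 2.19], [0.05, 2.79], [-1.13, 4.28], [0.06, 2.93], [-2.69, 2.69]. Speed limits (rad/s): [2.22, 2.22, 2.79, 3.14, 3.14, 3.14].

### API

Orientations are given as a unit quaternion [x, y, z, w].
In Python, from station import env gives the robot as it stands. The module is installed in compiled form; this text tells all that it offers.
- The arm moves only by the tool arm_command, never from a script. Its argument "moves" is a list that holds one entry, the list of rows, each a list of 7 numbers: the opening, from -1 (shut) to 1 (fully open), then the shift along the world's x, y, z in cm, then the turn, a rotation vector about the world's x, y, z in rad. A call has exactly 5 rows; each row is the pose to reach, as a shift and turn from the pose commanded when the call began; what a row does not reach only later rows make up. A row lasts 1/12 s, in which the tool goes at most 41.7 mm and 7.16 degrees, less where a joint would pass 70% of its speed; a pose out of reach is approached as far as the arm can. A call with a gripper value outside its range is refused whole. The fingers move at their own pace and stop on an object; "grip_force" is the grip in N (left out, the last holds). Time passes only in rows, so rows that repeat a pose let the fingers close, or fill a call up. It gives the time, the measured TCP pose, the force and the opening at its end, in the units of the state.
- env.sense(): the state, without advancing time (a new reading comes with each control period).
- env.capture(name): name is "side" or "top" or "wrist"; returns the picture (400x640x3 uint8, red, green, blue); there is no depth.
- env.get_calibration(name): a dict with "mtx" (3x3 intrinsics, pixels), "world_from_camera" (4x4, takes a point from camera to world coordinates). Camera axes: x right, y down, z forward; pixel columns grow to the right and rows downward; lengths in m; the calibration is good to about 2 mm. A picture is of the moment at which its call begins: read the wrist's pose just before it. get_calibration takes no time and is no camera call; for the wrist camera it gives the pose at the moment of the call.
- env.sign_off(): hands the job in, once; it reports no verdict.
Trained networks look in the newest picture that a camera, given by its name, has taken for a name from the list of things; names that differ only in an ending like _2 or _b are one class to them, and where a whole thing is asked for, a point or a joint stands for the part that bears it (a point fixed in the world has none). Each returns a list of dicts, best first, with "conf" (0 to 1); they miss things now and then, are a little off and sometimes report something else, mostly with a low value. They report only what shows in the picture. A call takes as long as a camera call.
- env.boxes_of(camera, query): "rect" ([left, top, width, height] in pixels, round what is visible of it).
The state is a dict: "time_s": time; "joints": joint angles; "qd": joint speeds; "tau": joint torques, N m; "ee_pos": TCP position; "eef_rot": TCP orientation; "ft_force": force on the tool from outside, world axes, zero at the start; "torque": the same for the moment, N m; "finger_gap": finger opening in m.
Only numpy, scipy, OpenCV 4.12 (cv2) and the standard library are available. Lean on these libraries where they do the work, as an engineer would, in place of code of your own. Each camera call takes 0.05 s, during which the arm holds its last target. There are 200 camera calls.

### The job

Swing the elbow on top of the vacuum pump round until its outlet points over the sight-glass end of the pump and the two bolt holes of its flange line up with those of the flange beneath. Then push the two long cap screws from the wooden stand down through the two pairs of holes until their heads sit on the flange, ready for the nuts. Leave the short screws in the stand and everything else on the bench where it is.

Things in the scene. Friction and masses are not known exactly. Their poses are not given: they have to be found in the camera images.
- elbow (a joint): angle of the elbow about the upright axis of the pump's inlet, rad. 0: the holes of both flanges are in line and the outlet points along the pump's -x. Positive: counter-clockwise seen from above. Starts at 0.5 to 1.4, turns from -0.35 to 1.6, no stop at 0, stiff (0.2 N m, 3 N at the tube), stays where it is left, cannot lift off.
- elbow_tube (a point): middle of the elbow's straight level outlet tube, the place to hold it: 28 mm across, 226 mm above the bench, 68 mm from the turning axis. Elbow axes: -x outwards along the tube, z up. Straight from 30 to 100 mm out, where a collar 40 mm across (top 246 mm high) ends it. Inwards it bends down on the axis to the elbow's oval flange, 12 mm thick, 128 x 68 mm, long along y.
- elbow_hole_left (a point): centre of one bolt hole of the elbow's oval flange (14 mm across, edges chamfered, right through the 12 mm flange), at the flange's upper face, 190 mm above the bench; 45 mm from the turning axis on the elbow's +y side. Axes of the elbow.
- elbow_hole_right (a point): the same for the other hole, on the elbow's -y side.
- port_hole_left (a point): point above one bolt hole of the pump's fixed oval flange, at the height of the elbow flange's upper face (190 mm above the bench), 45 mm from the turning axis on the pump's +y side: where an elbow hole must come to lie. The fixed hole, 14 mm across, runs from 177 to 165 mm above the bench, with 35 mm of open air below. Axes of the pump.
- port_hole_right (a point): the same for the other hole, on the pump's -y side.
- pump: vacuum pump, fixed. Origin on the bench on the upright inlet axis, about which the elbow turns; -x to the sight-glass end, +x along the motor, z up. Oil case 150 x 140 mm, 130 mm high, centred on the axis, with an oil cap (142 mm high) and a ballast knob (154 mm). Motor 75 to 295 mm along +x, terminal box up to 183 mm high, carrying handle 98 mm along +x, up to 171 mm high.
- long_a_mid (a point): one of two alike long steel cap screws: cylindrical head 18 mm across, 12 mm high, on a 12 mm shank 45 mm long with a chamfered tip (57 mm overall), 55 g. Stands tip down in the screw stand, 25 mm of bare shank showing under the head. The point is its centre, half-way up (28.5 mm above the tip, 16.5 mm below the head's underside); z up along the screw to its head.
- long_b_mid (a point): one of two alike long steel cap screws: cylindrical head 18 mm across, 12 mm high, on a 12 mm shank 45 mm long with a chamfered tip (57 mm overall), 55 g. Stands tip down in the screw stand, 25 mm of bare shank showing under the head. The point is its centre, half-way up (28.5 mm above the tip, 16.5 mm below the head's underside); z up along the screw to its head.
- long_a: the first long screw; origin at its tip, z up to its head
- long_b: the second long screw, likewise
- short_a_mid (a point): short cap screw of the same make: head 18 mm across, 12 mm high, shank 12 mm across and only 16 mm long (28 mm overall), 35 g. It stands in the screw stand with its head down on the wood. Not to be used. The point is at its centre, half-way up, z up along the screw.
- short_b_mid (a point): short cap screw of the same make: head 18 mm across, 12 mm high, shank 12 mm across and only 16 mm long (28 mm overall), 35 g. It stands in the screw stand with its head down on the wood. Not to be used. The point is at its centre, half-way up, z up along the screw.
- stand: wooden screw stand, fixed, 180 mm (x) x 50 mm (y) x 28 mm high, with a row of four blind holes 13 mm across and 20 mm deep along its x at -60, -20, 20 and 60 mm. Origin at the centre of its underside. Two long and two short screws stand in the holes in any order. It may stand on either side of the pump.
- nut_bin: blue parts bin of nuts, fixed, 170 x 80 mm, 40 mm high, on the side of the pump where the stand is not. Origin under its centre.
- spanner: open and ring spanner, 190 mm, lying flat in front of the pump; origin under its middle, x along it
- screwdriver: black-handled screwdriver, 190 mm, lying in front of the pump; origin under its middle, x along it towards the tip
- tape: roll of white thread tape lying flat, 48 mm across, 19 mm high; origin under its centre
- centring_ring: aluminium centring ring lying flat, 42 mm across, 8 mm high; origin under its centre
- oil_bottle: white bottle of pump oil, 76 mm across, 165 mm high; origin under its centre
- carton: small cardboard carton, 110 x 80 x 65 mm high; origin under its centre
- circuit_board: green circuit board lying flat, 140 x 85 mm, 26 mm high with its parts; origin under its centre
- controller: white temperature controller, 75 x 110 x 55 mm high; origin under its centre

How it is judged:
On the way:
1. the elbow is turned until its holes line up with those of the pump's flange (within 0.07 rad) (value of joint elbow between -0.07 and 0.07 rad), for 0.2 s.
At the end, for the whole second after the job is handed in: The elbow is within 0.07 rad of in line, and one long screw stands in each of the two bolt holes, through both flanges: within 4 mm of the hole's axis, within 0.08 rad of upright, head within 3 mm of the flange, let go and at rest (all of step 1 and (((horizontal distance between long_a_mid and port_hole_left below 0.004 m and z of long_a_mid in the frame of port_hole_left below -0.0135 m and angle between long_a_mid's own z axis and vertical below 0.08 rad) and (horizontal distance between long_b_mid and port_hole_right below 0.004 m and z of long_b_mid in the frame of port_hole_right below -0.0135 m and angle between long_b_mid's own z axis and vertical below 0.08 rad)) or ((horizontal distance between long_b_mid and port_hole_left below 0.004 m and z of long_b_mid in the frame of port_hole_left below -0.0135 m and angle between long_b_mid's own z axis and vertical below 0.08 rad) and (horizontal distance between long_a_mid and port_hole_right below 0.004 m and z of long_a_mid in the frame of port_hole_right below -0.0135 m and angle between long_a_mid's own z axis and vertical below 0.08 rad))) and linear speed of each of long_a, long_b below 0.02 m/s); the robot touches nothing.
It fails at once if a bystander (spanner, screwdriver, tape, centring ring, oil bottle, carton, circuit board or controller) is moved by more than 25 mm (distance of any of spanner, screwdriver, tape, centring_ring, oil_bottle, carton, circuit_board, controller from where it was at the start of the episode above 0.025 m).
It fails at once if a short screw is taken from its place (moved by more than 15 mm) (distance of any of short_a_mid, short_b_mid from where it was at the start of the episode above 0.015 m).
It also fails if it takes over 72 s, if anything falls off the work surface, if the arm or the gripper's body presses on something with over 40 N, if the wrist force passes 120 N, or if a joint passes its speed limit or range.

## Working session

There is one attempt and no reset: what is moved stays moved. The work goes in short steps, Python scripts to look and compute and a tool call to move; the robot and the scene stay as the last step left them, time stands still between calls to the robot, and variables do not carry over. Pictures are saved under pics/ and viewed, on a budget of 10 in all, crops included, one or two more only if the job needs it, and the job is handed in when it is done.

Besides the shell and the picture viewer there is one more tool, called after "Emit:" as a command line: name --argument value ..., lists and objects as JSON in quotes. arm_command: Moves the arm, as the interface text tells. Its arguments: {"type":"object","properties":{"moves":{"type":"array"},"grip_force":{"type":"number"}},"required":["moves"]}

```bash
mkdir -p pics; cat > h.py <<'E'
import numpy as np,cv2
from station import env
def cap(n,f=None):
    im=env.capture(n)
    if f: cv2.imwrite('pics/'+f,im[:,:,::-1])
    return im
def ray(n,u,v,z,c=None):
    c=c or env.get_calibration(n);K=np.array(c['mtx']);T=np.array(c['world_from_camera'])
    d=T[:3,:3]@np.linalg.solve(K,[u,v,1]);o=T[:3,3]
    return o+d*(z-o[2])/d[2]
def proj(n,p,c=None):
    c=c or env.get_calibration(n);K=np.array(c['mtx']);T=np.linalg.inv(np.array(c['world_from_camera']))
    q=K@(T[:3,:3]@np.array(p)+T[:3,3]);return q[:2]/q[2]
E
python3 - <<'E'
from h import *
np.set_printoptions(precision=3,suppress=True)
a=cap('top');b=cap('side')
cv2.imwrite('pics/a.png',np.vstack([a,b])[:,:,::-1][:, :])
im=cv2.imread('pics/a.png');cv2.imwrite('pics/top.png',im[:400]);cv2.imwrite('pics/side.png',im[400:])
for n in('top','side'):
    c=env.get_calibration(n);print(n,np.array(c['mtx']),np.array(c['world_from_camera']))
    for q in('pump','elbow','long_a','short_a_mid','stand','nut_bin'):
        print(q,[(np.round(d['rect']),round(d['conf'],2)) for d in env.boxes_of(n,q)[:4]])
print(env.sense())
E
```

```text
top [[461.524   0.    324.569]
 [  0.    461.524 202.423]
 [  0.      0.      1.   ]] [[ 0.015 -0.974  0.226  0.234]
 [-1.    -0.016 -0.004  0.012]
 [ 0.007 -0.226 -0.974  1.534]
 [ 0.     0.     0.     1.   ]]
pump [(array([293., 103.,  75., 135.]), 0.61)]
elbow [(array([306., 169.,  48.,  39.]), 0.66), (array([234., 139.,  28.,  39.]), 0.2)]
long_a []
short_a_mid []
stand [(array([398., 185.,  22.,  58.]), 0.82)]
nut_bin [(array([218., 188.,  37.,  61.]), 0.96), (array([296., 104.,  71., 133.]), 0.6)]
side [[487.831   0.    317.489]
 [  0.    487.831 199.096]
 [  0.      0.      1.   ]] [[-0.957 -0.221  0.186  0.283]
 [-0.288  0.691 -0.663  0.907]
 [ 0.018 -0.689 -0.725  1.142]
 [ 0.     0.     0.     1.   ]]
pump [(array([204., 153., 134., 110.]), 0.61)]
elbow [(array([285., 158.,  46.,  51.]), 0.73)]
long_a [(array([343., 161.,   4.,  12.]), 0.48), (array([359.,  98.,  18.,  42.]), 0.47)]
short_a_mid [(array([192., 261.,  52.,  53.]), 0.67)]
stand [(array([312., 162.,  55.,  20.]), 0.57)]
nut_bin [(array([249., 289.,  72.,  57.]), 0.98), (array([203., 152., 134., 111.]), 0.73)]
{'time_s': 0.7, 'joints': array([ 1.144,  0.491,  1.559,  0.   ,  1.092, -0.106]), 'qd': array([-0.001, -0.   ,  0.001,  0.001,  0.   ,  0.001]), 'tau': array([ -0.002, -61.233, -25.84 ,   0.069,   0.044,   0.   ]), 'ee_pos': array([0.197, 0.593, 0.226]), 'eef_rot': array([0.16 , 0.987, 0.   , 0.   ]), 'ft_force': array([-0.206,  0.304,  0.604]), 'torque': array([-0.047,  0.044, -0.009]), 'finger_gap': 0.09522903838978994}
```

View pics/top.png

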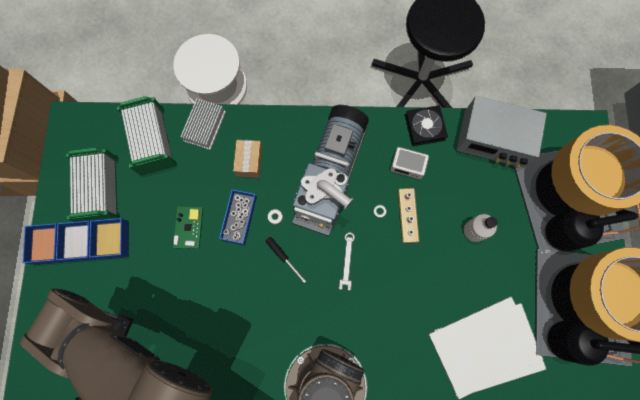

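View pics/side.png

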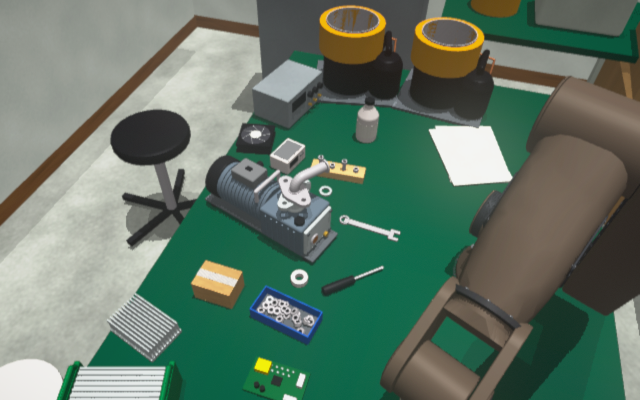

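The top picture shows the pump at about (330,170), with the elbow's outlet near (345,203). The stand is at (408,215), on the robot's right (-y). I'll make one enlarged crop of both views.

```bash
python3 - <<'E'
from h import *
a=cv2.imread('pics/top.png')[155:245,290:425];b=cv2.imread('pics/side.png')[145:205,265:400]
im=np.vstack([cv2.resize(a,None,fx=4,fy=4,interpolation=2),cv2.resize(b,None,fx=4,fy=4,interpolation=2)])
cv2.imwrite('pics/z.png',im)
E
```

```text
(no output)
```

View pics/z.png

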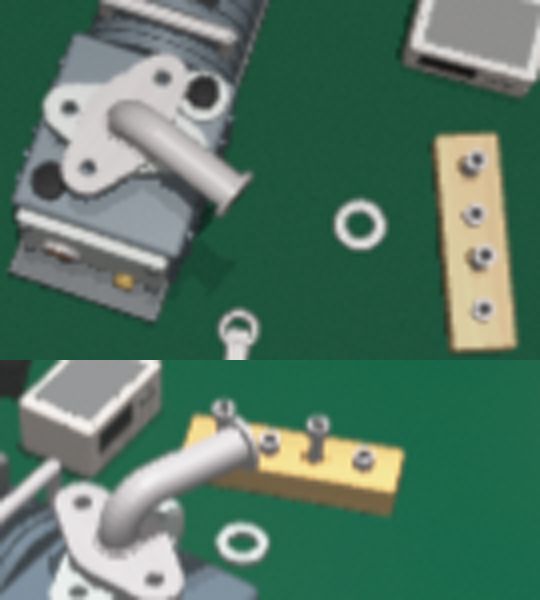

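```bash
python3 - <<'E'
from h import *
np.set_printoptions(precision=4,suppress=True)
r=lambda x,y,z,n='top':ray(n,290+x/4,155+y/4,z)
s=lambda x,y,z:ray('side',265+x/4,145+(y-360)/4,z)
h1,h2=r(163,77,.19),r(88,167,.19);s1,s2=s(84,503,.19),s(155,579,.19)
print('eh',h1,h2,np.linalg.norm(h1-h2),(h1+h2)/2);print('side',s1,s2,np.linalg.norm(s1-s2),(s1+s2)/2)
print('tube end',r(233,195,.226))
print('fixed hole',r(68,105,.177))
for (x,y) in((477,158),(484,255)):print('long top',r(x,y,.065))
for (x,y) in((475,214),(484,310)):print('short top',r(x,y,.056))
for (x,y) in((223,407),(318,424)):print('long side',s(x,y,.065))
st=[(436,135),(497,133),(516,346),(453,350)]
P=np.array([r(x,y,.028) for x,y in st]);print(P,P.mean(0))
P=[r(x,y,0) for x,y in((10,272),(155,320))];print('pump base front',P)
E
```

```text
eh [ 0.6342 -0.0101  0.19  ] [0.563  0.0452 0.19  ] 0.09019140483753606 [0.5986 0.0176 0.19  ]
side [ 0.6314 -0.0052  0.19  ] [0.5619 0.0492 0.19  ] 0.08827395236930904 [0.5966 0.022  0.19  ]
tube end [ 0.535  -0.0615  0.226 ]
fixed hole [0.6146 0.0618 0.177 ]
long top [ 0.6066 -0.2709  0.065 ]
long top [ 0.5255 -0.2745  0.065 ]
short top [ 0.5614 -0.2698  0.056 ]
short top [ 0.4818 -0.275   0.056 ]
long side [ 0.6051 -0.2678  0.065 ]
long side [ 0.5246 -0.2717  0.065 ]
[[ 0.6354 -0.2439  0.028 ]
 [ 0.638  -0.2956  0.028 ]
 [ 0.457  -0.306   0.028 ]
 [ 0.4529 -0.254   0.028 ]] [ 0.5458 -0.2749  0.028 ]
pump base front [array([0.5172, 0.1138, 0.    ]), array([ 0.4783, -0.0091,  0.    ])]
```

Emit:
arm_command --moves '[[[1, 1.8, -3.1, 1, 0, 0, -0.095], [1, 3.6, -6.2, 2, 0, 0, -0.19], [1, 5.4, -9.4, 3, 0, 0, -0.285], [1, 7.2, -12.5, 4, 0, 0, -0.38], [1, 9, -15.7, 5, 0, 0, -0.477]]]'

```text
time_s: 1.12
ee_pos: [0.2875, 0.4347, 0.2761]
eef_rot: [0.39, 0.921, 0.0, 0.0]
ft_force: [-0.0, 0.4, -0.3]
finger_gap: 0.0953
```

Emit:
arm_command --moves '[[[1, 1.8, -3.1, 1, 0, 0, -0.095], [1, 3.6, -6.2, 2, 0, 0, -0.19], [1, 5.4, -9.4, 3, 0, 0, -0.285], [1, 7.2, -12.5, 4, 0, 0, -0.38], [1, 9, -15.7, 5, 0, 0, -0.477]]]'

```text
time_s: 1.53
ee_pos: [0.3775, 0.2776, 0.3264]
eef_rot: [0.597, 0.802, 0.0, 0.0]
ft_force: [0.2, 0.7, -0.3]
finger_gap: 0.0948
```

Emit:
arm_command --moves '[[[1, 1.8, -3.1, 1, 0, 0, -0.095], [1, 3.6, -6.2, 2, 0, 0, -0.19], [1, 5.4, -9.4, 3, 0, 0, -0.285], [1, 7.2, -12.5, 4, 0, 0, -0.38], [1, 9, -15.7, 5, 0, 0, -0.477]]]'

```text
time_s: 1.95
ee_pos: [0.4675, 0.1204, 0.3764]
eef_rot: [0.77, 0.638, 0.0, 0.0]
ft_force: [-0.4, 0.6, 0.2]
finger_gap: 0.0952
```

Emit:
arm_command --moves '[[[1, 1.8, -3.1, 0.6, 0, 0, -0.095], [1, 3.6, -6.2, 1.2, 0, 0, -0.19], [1, 5.4, -9.4, 1.8, 0, 0, -0.285], [1, 7.2, -12.5, 2.4, 0, 0, -0.38], [1, 9, -15.6, 3, 0, 0, -0.477]]]'

```text
time_s: 2.37
ee_pos: [0.5576, -0.0357, 0.4061]
eef_rot: [0.899, 0.439, 0.0, 0.0]
ft_force: [0.1, 0.9, -0.3]
finger_gap: 0.0953
```

```bash
python3 - <<'E'
from h import *
np.set_printoptions(precision=4,suppress=True)
s=env.sense();print(s['time_s'],s['ee_pos'],s['eef_rot'],s['joints'])
c=env.get_calibration('wrist');print(c)
a=cap('wrist','w1.png')
E
```

```text
2.3667 [ 0.5576 -0.0357  0.4061] [0.8987 0.4385 0.0002 0.0001] [-0.1821  0.2635  1.438  -0.      1.4398  0.4808]
{'mtx': array([[342.7805,   0.    , 312.203 ],
       [  0.    , 342.7805, 197.8315],
       [  0.    ,   0.    ,   1.    ]]), 'world_from_camera': array([[ 0.7889, -0.5975, -0.1437,  0.5983],
       [-0.6146, -0.7664, -0.1867,  0.016 ],
       [ 0.0014,  0.2356, -0.9718,  0.5657],
       [ 0.    ,  0.    ,  0.    ,  1.    ]])}
```

View pics/w1.png

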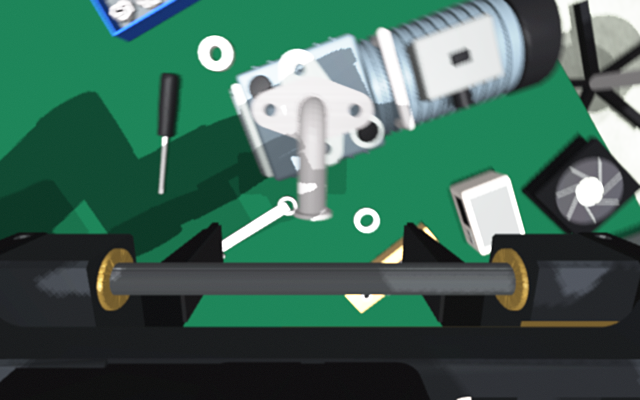

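The elbow's tube lies upright in the picture, at (313,160). Its holes are at about (268,109) and (353,111), and the fixed flange's holes are at about (298,68) and (327,150).

```bash
python3 - <<'E'
from h import *
np.set_printoptions(precision=4,suppress=True)
im=cv2.imread('pics/w1.png');g=cv2.cvtColor(im,6)
c=env.get_calibration('wrist')
def blob(u,v,r=9):
    w=g[v-r:v+r+1,u-r:u+r+1].astype(float);t=(w.min()+np.percentile(w,85))/2
    n,l,s,ce=cv2.connectedComponentsWithStats((w<t).astype(np.uint8))
    d=[np.hypot(*(ce[i]-r))-s[i][4]*.02 for i in range(1,n)];i=1+int(np.argmin(d));return ce[i]+[u-r,v-r],s[i][4]
for n,u,v,z in(('eL',268,109,.19),('eR',353,111,.19),('pA',299,69,.177),('pB',327,150,.177)):
    (p,a)=blob(u,v);print(n,p,a,ray('wrist',*p,z,c))
crop=cv2.resize(im[40:180,220:400],None,fx=4,fy=4,interpolation=2);cv2.imwrite('pics/w1z.png',crop)
E
```

```text
eL [269.3077 109.2527] 91 [0.5701 0.0431 0.19  ]
eR [354.5055 109.8791] 91 [ 0.6405 -0.0136  0.19  ]
pA [299.05  71.  ] 40 [0.6195 0.0548 0.177 ]
pB [326.5692 148.2462] 65 [ 0.5921 -0.0285  0.177 ]
```

View pics/w1z.png

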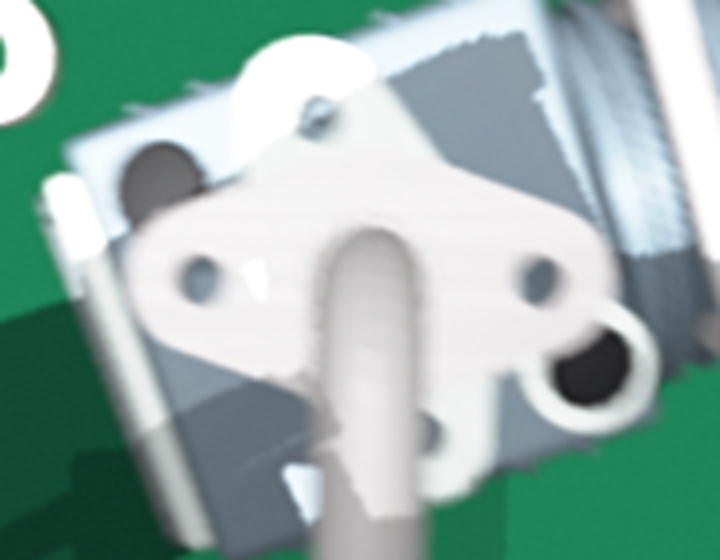

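```bash
cat >> h.py <<'E'
def blob(g,u,v,r=9):
    u=int(round(u));v=int(round(v))
    w=g[v-r:v+r+1,u-r:u+r+1].astype(float);t=(w.min()+np.percentile(w,85))/2
    n,l,s,ce=cv2.connectedComponentsWithStats((w<t).astype(np.uint8))
    d=[np.hypot(*(ce[i]-r))-s[i][4]*.02 for i in range(1,n)];i=1+int(np.argmin(d));return ce[i]+[u-r,v-r],s[i][4]
E
python3 - <<'E'
from h import *
np.set_printoptions(precision=4,suppress=True)
for k in range(2):
    s=env.sense();c=env.get_calibration('wrist');im=cap('wrist','w2.png');g=cv2.cvtColor(im,7)
    print(s['time_s'],s['ee_pos'],np.abs(s['qd']).max(),np.array(c['world_from_camera'])[:3,3])
    for n,u,v,z in(('eL',270,109,.19),('eR',354,110,.19),('pA',299,69,.177)):
        (p,a)=blob(g,u,v);print(n,p,a,ray('wrist',*p,z,c))
E
```

```text
2.4167 [ 0.5603 -0.0401  0.4063] 0.09346143260767231 [0.6014 0.0115 0.5657]
eL [263.2222 107.2857] 63 [0.5664 0.0487 0.19  ]
eR [347.5571 106.3857] 70 [ 0.6369 -0.0062  0.19  ]
pA [290.  72.] 1 [0.6113 0.06   0.177 ]
2.4667 [ 0.5589 -0.0377  0.4055] 0.07234910621123433 [0.5998 0.014  0.565 ]
eL [264.8218 107.9901] 101 [0.5651 0.0497 0.19  ]
eR [349.6964 107.5   ] 112 [ 0.6361 -0.0052  0.19  ]
pA [291.1111  66.5926] 27 [0.6133 0.0664 0.177 ]
```

Emit:
arm_command --moves '[[[1, 0, 0, -3.8, 0, 0, 0], [1, 0, 0, -7.6, 0, 0, 0], [1, 0, 0, -11.4, 0, 0, 0], [1, 0, 0, -15.2, 0, 0, 0], [1, 0, 0, -18.8, 0, 0, 0]]]'

```text
time_s: 2.93
ee_pos: [0.5561, -0.0327, 0.2162]
eef_rot: [0.897, 0.442, 0.0, 0.0]
ft_force: [0.5, -0.2, -0.7]
finger_gap: 0.0952
```

Emit:
arm_command --moves '[[[-0.5, 0, 0, 0, 0, 0, 0], [-0.5, 0, 0, 0, 0, 0, 0], [-0.5, 0, 0, 0, 0, 0, 0], [-0.5, 0, 0, 0, 0, 0, 0], [-0.5, 0, 0, 0, 0, 0, 0]]]' --grip_force 30

```text
time_s: 3.35
ee_pos: [0.5577, -0.0338, 0.2198]
eef_rot: [0.898, 0.441, 0.001, 0.001]
ft_force: [-0.3, 0.0, 0.1]
finger_gap: 0.0673
```

```bash
python3 - <<'E'
from h import *
np.set_printoptions(precision=2,suppress=True)
print(env.sense())
A=np.array([.600,.0215]);f=.913-np.pi;R=.068
for k in range(1,12):
    a=-.12*k;print(k,a,100*R*np.array([np.cos(f+a)-np.cos(f),np.sin(f+a)-np.sin(f)]))
E
```

```text
{'time_s': 3.35, 'joints': array([-0.18,  0.4 ,  1.73, -0.  ,  1.  ,  0.48]), 'qd': array([-0.  ,  0.01,  0.01, -0.  , -0.01, -0.  ]), 'tau': array([  0.07, -53.4 , -24.36,   0.08,   0.01,  -0.  ]), 'ee_pos': array([ 0.56, -0.03,  0.22]), 'eef_rot': array([0.9 , 0.44, 0.  , 0.  ]), 'ft_force': array([-0.26,  0.03,  0.08]), 'torque': array([-0.05,  0.12, -0.02]), 'finger_gap': 0.06727054804523167}
1 -0.12 [-0.61  0.54]
2 -0.24 [-1.16  1.14]
3 -0.36 [-1.63  1.81]
4 -0.48 [-2.02  2.53]
5 -0.6 [-2.31  3.29]
6 -0.72 [-2.52  4.08]
7 -0.84 [-2.62  4.89]
8 -0.96 [-2.64  5.7 ]
9 -1.08 [-2.55  6.51]
10 -1.2 [-2.36  7.31]
11 -1.3199999999999998 [-2.09  8.07]
```

Emit:
arm_command --moves '[[[-0.9, 0, 0, 0, 0, 0, 0], [-0.9, 0, 0, 0, 0, 0, 0], [-0.9, 0, 0, 0, 0, 0, 0], [-0.9, 0, 0, 0, 0, 0, 0], [-0.9, 0, 0, 0, 0, 0, 0]]]'

```text
time_s: 3.77
ee_pos: [0.5571, -0.0339, 0.2177]
eef_rot: [0.898, 0.441, 0.0, 0.0]
ft_force: [0.5, 0.3, -0.5]
finger_gap: 0.0341
```

Emit:
arm_command --moves '[[[-0.9, 0, 0, 0, 0, 0, 0], [-0.9, 0, 0, 0, 0, 0, 0], [-0.9, 0, 0, 0, 0, 0, 0], [-0.9, 0, 0, 0, 0, 0, 0], [-0.9, 0, 0, 0, 0, 0, 0]]]'

```text
time_s: 4.18
ee_pos: [0.5569, -0.0338, 0.2176]
eef_rot: [0.898, 0.441, -0.0, -0.0]
ft_force: [-2.8, -0.0, 2.9]
finger_gap: 0.0274
```

Emit:
arm_command --moves '[[[-0.9, -0.61, 0.54, 0, 0, 0, -0.12], [-0.9, -1.16, 1.14, 0, 0, 0, -0.24], [-0.9, -1.63, 1.81, 0, 0, 0, -0.36], [-0.9, -2.02, 2.53, 0, 0, 0, -0.48], [-0.9, -2.31, 3.29, 0, 0, 0, -0.6]]]'

```text
time_s: 4.6
ee_pos: [0.5326, -0.0004, 0.2176]
eef_rot: [0.988, 0.153, -0.001, -0.0]
ft_force: [-6.1, 3.7, 3.4]
finger_gap: 0.0273
```

Emit:
arm_command --moves '[[[-0.9, -0.21, 0.79, 0, 0, 0, -0.12], [-0.9, -0.31, 1.6, 0, 0, 0, -0.24], [-0.9, -0.33, 2.41, 0, 0, 0, -0.36], [-0.9, -0.24, 3.22, 0, 0, 0, -0.48], [-0.9, -0.05, 4.02, 0, 0, 0, -0.6]]]'

```text
time_s: 5.02
ee_pos: [0.5314, 0.0407, 0.2176]
eef_rot: [0.989, -0.146, -0.002, -0.0]
ft_force: [-11.7, 6.0, 6.8]
finger_gap: 0.0277
```

Emit:
arm_command --moves '[[[-0.9, 0, 0, 0, 0, 0, 0], [-0.9, 0, 0, 0, 0, 0, 0], [-0.9, 0, 0, 0, 0, 0, 0], [-0.9, 0, 0, 0, 0, 0, 0], [-0.9, 0, 0, 0, 0, 0, 0]]]'

```text
time_s: 5.43
ee_pos: [0.5315, 0.0407, 0.2176]
eef_rot: [0.99, -0.143, -0.002, -0.001]
ft_force: [-12.6, 9.0, 7.6]
finger_gap: 0.0273
```

```bash
python3 - <<'E'
from h import *
np.set_printoptions(precision=4,suppress=True)
s=env.sense();print(s['time_s'],s['ee_pos'],s['eef_rot'],s['joints'],s['ft_force'])
c=env.get_calibration('wrist');a=cap('wrist','w3.png');np.save('c3.npy',c,allow_pickle=True)
im=cv2.imread('pics/w3.png')
cv2.imwrite('pics/w3s.png',cv2.resize(im[0:240,140:480],None,fx=2.3,fy=2.3,interpolation=2))
ax=[.6,.0215]
print('axis px',proj('wrist',ax+[.19],c))
E
```

```text
5.4333 [0.5315 0.0407 0.2176] [ 0.9897 -0.143  -0.0023 -0.0008] [-0.0486  0.3714  1.7911  0.0024  0.9835  1.8079] [-12.6037   8.9842   7.5595]
axis px [309.8564 105.1745]
```

View pics/w3s.png

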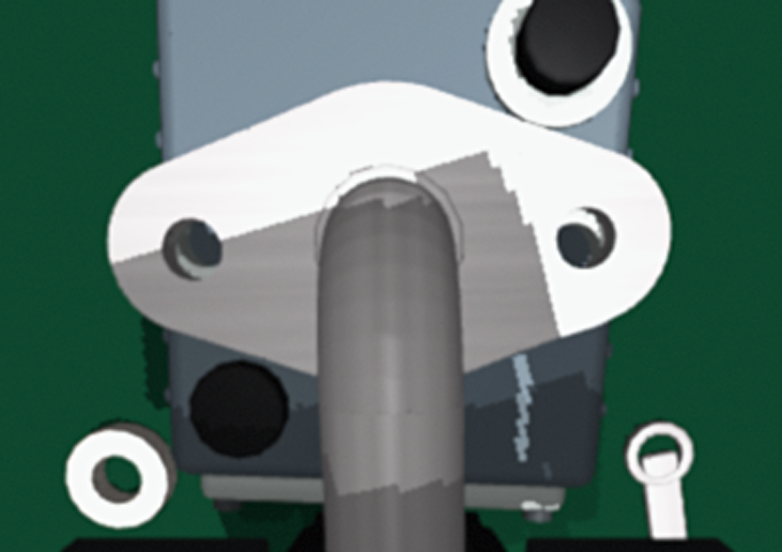

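The elbow's holes are at crop (192,248) and (586,238). A light crescent of the lower flange shows at the lower left of the left hole and the upper right of the right hole, so the elbow is still slightly out of line. I'll zoom in on both holes.

```bash
python3 - <<'E'
from h import *
np.set_printoptions(precision=4,suppress=True)
im=cv2.imread('pics/w3.png');c=np.load('c3.npy',allow_pickle=True).item()
f=lambda u:cv2.resize(im[85:125,u-20:u+20],None,fx=10,fy=10,interpolation=cv2.INTER_CUBIC)
cv2.imwrite('pics/w3h.png',np.hstack([f(223),f(394)]))
r=lambda x,y,z:ray('wrist',140+x/2.3,y/2.3,z,c)
L,R=r(192,248,.19),r(586,238,.19);print(L,R,(L+R)/2,np.linalg.norm(L-R),'yang',np.arctan2(*(L-R)[[1,0]])-np.pi/2)
for z in(.12,.13):
  a,b=r(175,469,z),r(597,486,z);print('front edge',a,b,np.linalg.norm(a-b),np.arctan2(*(a-b)[[1,0]])-np.pi/2)
  a,b=r(161,60,z),r(178,460,z);d=a-b;print('left',np.arctan2(d[1],d[0]))
  a,b=r(635,60,z),r(601,470,z);d=a-b;print('right',np.arctan2(d[1],d[0]))
E
```

```text
[0.6116 0.0656 0.19  ] [ 0.5882 -0.0216  0.19  ] [0.5999 0.022  0.19  ] 0.09019855420908986 yang -0.26138086101717506
front edge [0.5512 0.1123 0.12  ] [ 0.5053 -0.0228  0.12  ] 0.14270730392978098 -0.3272826203720629
left -0.31107609603365405
right -0.30357649337140863
front edge [0.553  0.1088 0.13  ] [ 0.5089 -0.0211  0.13  ] 0.1371499599060351 -0.3272826203720629
left -0.31107609603365394
right -0.30357649337140863
```

View pics/w3h.png

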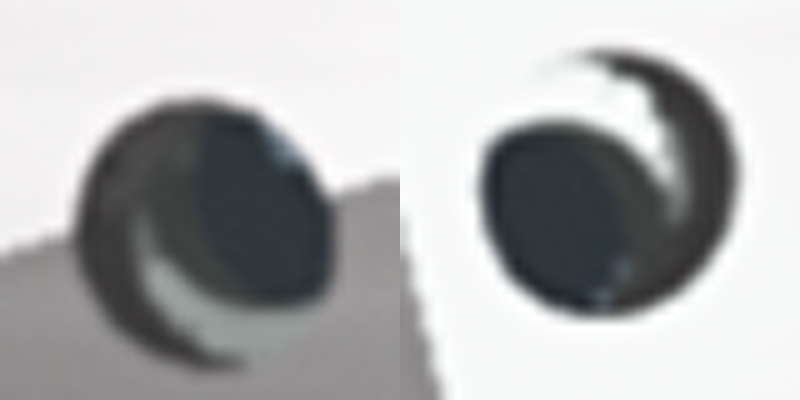

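Emit:
arm_command --moves '[[[-0.9, 0.07, 0.2, 0, 0, 0, -0.03], [-0.9, 0.13, 0.39, 0, 0, 0, -0.06], [-0.9, 0.13, 0.39, 0, 0, 0, -0.06], [-0.9, 0.13, 0.39, 0, 0, 0, -0.06], [-0.9, 0.13, 0.39, 0, 0, 0, -0.06]]]'

```text
time_s: 5.9
ee_pos: [0.5326, 0.0446, 0.2176]
eef_rot: [0.985, -0.173, -0.003, -0.001]
ft_force: [-12.7, 9.8, 8.2]
finger_gap: 0.0273
```

```bash
python3 - <<'E'
from h import *
np.set_printoptions(precision=4,suppress=True)
s=env.sense();print(s['time_s'],s['ee_pos'],s['eef_rot'],s['ft_force'])
c=env.get_calibration('wrist');a=cap('wrist','w4.png');np.save('c4.npy',c,allow_pickle=True)
im=cv2.imread('pics/w4.png')
p=[proj('wrist',[.6+k*.0142,.022+k*.0427,.19],c) for k in(1,-1)];print(p)
f=lambda q:cv2.resize(im[int(q[1])-20:int(q[1])+20,int(q[0])-20:int(q[0])+20],None,fx=10,fy=10,interpolation=cv2.INTER_CUBIC)
cv2.imwrite('pics/w4h.png',np.hstack([f(q) for q in p]))
E
```

```text
5.9 [0.5326 0.0446 0.2176] [ 0.985  -0.1726 -0.0025 -0.0007] [-12.7404   9.7533   8.2047]
[array([223.3684, 107.6226]), array([394.3379, 103.2349])]
```

View pics/w4h.png

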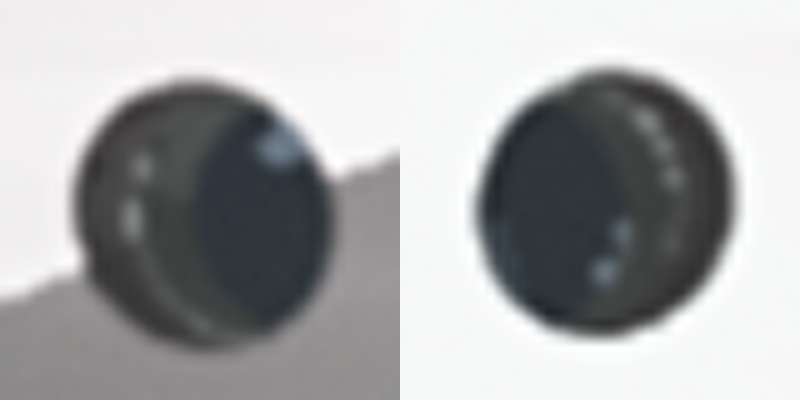

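Emit:
arm_command --moves '[[[0.4, 0, 0, 0, 0, 0, 0], [0.4, 0, 0, 0, 0, 0, 0], [0.4, 0, 0, 0, 0, 0, 0], [0.4, 0, 0, 0, 0, 0, 0], [0.4, 0, 0, 0, 0, 0, 0]]]'

```text
time_s: 6.37
ee_pos: [0.535, 0.043, 0.2176]
eef_rot: [0.985, -0.173, 0.0, 0.0]
ft_force: [-1.1, 0.4, 0.8]
finger_gap: 0.0554
```

Emit:
arm_command --moves '[[[0.4, 0, 0, 2, 0, 0, 0], [0.4, 0, 0, 4, 0, 0, 0], [0.4, 0, 0, 6, 0, 0, 0], [0.4, 0, 0, 8, 0, 0, 0], [0.4, 0, 0, 10, 0, 0, 0]]]'

```text
time_s: 6.78
ee_pos: [0.5348, 0.043, 0.3186]
eef_rot: [0.985, -0.173, 0.0, 0.0]
ft_force: [0.1, -0.8, 0.1]
finger_gap: 0.0662
```

```bash
python3 - <<'E'
from h import *
np.set_printoptions(precision=4,suppress=True)
for k in range(3): c=env.get_calibration('wrist');s=env.sense();a=cap('wrist','w5.png')
print(s['time_s'],s['ee_pos'],s['eef_rot'],s['ft_force'],np.abs(s['qd']).max())
np.save('c5.npy',c,allow_pickle=True)
g=cv2.cvtColor(a,7)
for cc,im in((np.load('c4.npy',allow_pickle=True).item(),cv2.imread('pics/w4.png',0)),(c,g)):
    h=[]
    for k in(1,-1):
        q=proj('wrist',[.6+k*.0142,.022+k*.0427,.19],cc);b,n=blob(im,*q,r=14 if im is not g else 10);h.append(ray('wrist',*b,.19,cc));print(q,b,n)
    d=h[0]-h[1];print(h,(h[0]+h[1])/2,np.linalg.norm(d),np.arctan2(d[1],d[0])-np.pi/2)
E
```

```text
6.8833 [0.5358 0.043  0.3205] [ 0.985  -0.1728  0.0025 -0.0003] [ 0.8823 -0.8626 -0.0253] 0.06776778708339619
[223.3684 107.6226] [223.0429 108.9125] 560
[394.3379 103.2349] [394.093  102.9639] 527
[array([0.6137, 0.0651, 0.19  ]), array([ 0.586 , -0.0206,  0.19  ])] [0.5998 0.0223 0.19  ] 0.0900979360681194 -0.31224318327822465
[255.031  115.5595] [254.6111 115.7546] 216
[364.356  112.7172] [364.0104 112.5389] 193
[array([0.6142, 0.0651, 0.19  ]), array([ 0.586 , -0.0205,  0.19  ])] [0.6001 0.0223 0.19  ] 0.09006962574995198 -0.31775126837420054
```

Emit:
arm_command --moves '[[[0.4, 0.3, -3.2, -0.4, 0, 0, 0.04], [0.4, 0.6, -6.4, -0.8, 0, 0, 0.08], [0.4, 1, -9.6, -1.2, 0, 0, 0.12], [0.4, 1.3, -12.8, -1.6, 0, 0, 0.16], [0.4, 1.6, -16, -2, 0, 0, 0.2]]]'

```text
time_s: 7.35
ee_pos: [0.5504, -0.1183, 0.2961]
eef_rot: [0.997, -0.073, -0.001, -0.0]
ft_force: [0.6, -0.6, -0.1]
finger_gap: 0.0667
```

Emit:
arm_command --moves '[[[0.4, 0.3, -3.2, -2, 0, 0, 0.04], [0.4, 0.6, -6.4, -4, 0, 0, 0.08], [0.4, 1, -9.6, -6, 0, 0, 0.12], [0.4, 1.3, -12.8, -8, 0, 0, 0.16], [0.4, 1.7, -15.6, -9.5, 0, 0, 0.19]]]'

```text
time_s: 7.77
ee_pos: [0.5667, -0.2745, 0.1995]
eef_rot: [1.0, 0.022, -0.001, -0.001]
ft_force: [-0.1, 0.5, 0.1]
finger_gap: 0.0665
```

```bash
python3 - <<'E'
from h import *
np.set_printoptions(precision=4,suppress=True)
for k in range(6): c=env.get_calibration('wrist');s=env.sense();a=cap('wrist','w6.png')
print(s['time_s'],s['ee_pos'],s['eef_rot'],np.abs(s['qd']).max())
np.save('c6.npy',c,allow_pickle=True)
for p in([.606,-.269,.065],[.525,-.273,.065],[.5614,-.27,.056]):print(proj('wrist',p,c))
for q in('long_a','short_a','stand'):print(q,[(np.round(d['rect']),round(d['conf'],2)) for d in env.boxes_of('wrist',q)[:4]])
cv2.imwrite('pics/w6z.png',cv2.resize(a[100:300,210:420,::-1],None,fx=3,fy=3,interpolation=2))
E
```

```text
8.0167 [ 0.5675 -0.2724  0.202 ] [ 0.9998  0.021  -0.0005 -0.0004] 0.023362846562838272
[309.7584 147.6889]
[310.4607 236.8375]
[308.9084 195.7741]
long_a [(array([300., 219.,  20.,  26.]), 0.9), (array([298., 133.,  22.,  24.]), 0.87)]Traceback (most recent call last):
  File "<stdin>", line 7, in <module>
ValueError: it knows: carton, centring_ring, circuit_board, controller, elbow, elbow_hole_left, elbow_hole_right, elbow_tube, long, long_a_mid, long_b_mid, nut_bin, oil_bottle, port_hole_left, port_hole_right, pu
```

```bash
python3 - <<'E'
from h import *
a=cv2.imread('pics/w6.png')
cv2.imwrite('pics/w6z.png',cv2.resize(a[120:280,230:390],None,fx=3.7,fy=3.7,interpolation=2))
E
```

```text
(no output)
```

View pics/w6z.png

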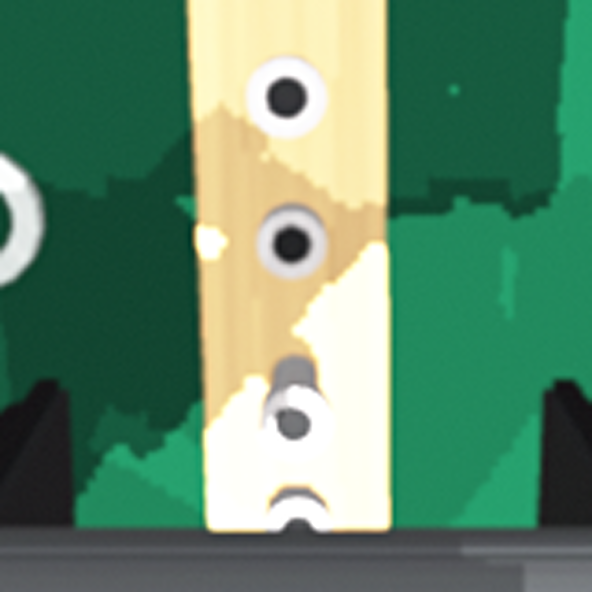

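```bash
python3 - <<'E'
from h import *
np.set_printoptions(precision=4,suppress=True)
c=np.load('c6.npy',allow_pickle=True).item();g=cv2.imread('pics/w6.png',0)
for u,v in((307.6,146.5),(309.5,234.6)):
    print(ray('wrist',u,v,.065,c), blob(g,u,v,6)[0], ray('wrist',*blob(g,u,v,6)[0],.065,c))
s=env.sense();print(s['ee_pos'],s['eef_rot'])
E
```

```text
[ 0.6069 -0.2671  0.065 ] [307.     145.8495] [ 0.6075 -0.2666  0.065 ]
[ 0.5271 -0.272   0.065 ] [308.5938 233.9688] [ 0.5277 -0.2712  0.065 ]
[ 0.5679 -0.2718  0.2031] [0.9998 0.0217 0.0002 0.0001]
```

Emit:
arm_command --moves '[[[0.4, 2, 0.3, -2, 0, 0, 0], [0.4, 3.9, 0.5, -4, 0, 0, 0], [0.4, 3.9, 0.5, -7, 0, 0, 0], [0.4, 3.9, 0.5, -10, 0, 0, 0], [0.4, 3.9, 0.5, -12, 0, 0, 0]]]'

```text
time_s: 8.53
ee_pos: [0.6066, -0.2661, 0.0809]
eef_rot: [1.0, 0.022, -0.0, -0.0]
ft_force: [0.2, 0.1, 0.5]
finger_gap: 0.0666
```

Emit:
arm_command --moves '[[[0, 0, 0, -1, 0, 0, 0], [0, 0, 0, -2.15, 0, 0, 0], [-0.4, 0, 0, -2.15, 0, 0, 0], [-0.4, 0, 0, -2.15, 0, 0, 0], [-0.4, 0, 0, -2.15, 0, 0, 0]]]' --grip_force 30

```text
time_s: 8.95
ee_pos: [0.6074, -0.2681, 0.0626]
eef_rot: [1.0, 0.021, 0.001, 0.001]
ft_force: [0.1, -0.3, 0.6]
finger_gap: 0.0385
```

Emit:
arm_command --moves '[[[-0.9, 0, 0, 0, 0, 0, 0], [-0.9, 0, 0, 0, 0, 0, 0], [-0.9, 0, 0, 0, 0, 0, 0], [-0.9, 0, 0, 0, 0, 0, 0], [-0.9, 0, 0, 0, 0, 0, 0]]]'

```text
time_s: 9.37
ee_pos: [0.607, -0.2679, 0.0618]
eef_rot: [1.0, 0.021, 0.0, 0.0]
ft_force: [0.0, 0.7, 4.2]
finger_gap: 0.017
```

```bash
python3 - <<'E'
from h import *
np.set_printoptions(precision=4,suppress=True)
s=env.sense();print(s['time_s'],s['ee_pos'],s['eef_rot'],s['finger_gap'],s['ft_force'],s['torque'])
E
```

```text
9.3667 [ 0.607  -0.2679  0.0618] [0.9998 0.0214 0.0004 0.0002] 0.017017163416743503 [0.0475 0.6869 4.2149] [ 0.1437  0.2137 -0.0397]
```

Emit:
arm_command --moves '[[[-0.9, 0, 0, 3, 0, 0, 0], [-0.9, 0, 0, 6.5, 0, 0, 0], [-0.9, 0, 2, 10, 0, 0, 0.1], [-0.9, 0, 4, 13, 0, 0, 0.2], [-0.9, 0, 6, 16, 0, 0, 0.3]]]'

```text
time_s: 9.78
ee_pos: [0.6064, -0.2074, 0.2227]
eef_rot: [0.985, 0.173, 0.0, 0.0]
ft_force: [1.2, -0.4, -0.2]
finger_gap: 0.0171
```

Emit:
arm_command --moves '[[[-0.9, -0.4, 3, 1.5, 0, 0, 0.12], [-0.9, -0.8, 6.5, 3, 0, 0, 0.24], [-0.9, -1.3, 10, 5, 0, 0, 0.36], [-0.9, -1.7, 13.5, 6.8, 0, 0, 0.48], [-0.9, -2.1, 16.7, 6.8, 0, 0, 0.6]]]'

```text
time_s: 10.2
ee_pos: [0.5861, -0.0392, 0.2927]
eef_rot: [0.89, 0.457, 0.002, 0.002]
ft_force: [1.1, 0.3, -1.0]
finger_gap: 0.0169
```

Emit:
arm_command --moves '[[[-0.9, 0, 1, 0, 0, 0, 0.1], [-0.9, 0, 2, 0, 0, 0, 0.2], [-0.9, 0, 2, 0, 0, 0, 0.313], [-0.9, 0, 2, 0, 0, 0, 0.313], [-0.9, 0, 2, 0, 0, 0, 0.313]]]'

```text
time_s: 10.62
ee_pos: [0.5857, -0.0208, 0.2891]
eef_rot: [0.81, 0.586, -0.0, 0.0]
ft_force: [-0.1, -0.6, -0.4]
finger_gap: 0.0171
```

```bash
python3 - <<'E'
from h import *
np.set_printoptions(precision=4,suppress=True)
for k in range(5): c=env.get_calibration('wrist');s=env.sense();a=cap('wrist','w7.png')
print(s['time_s'],s['ee_pos'],s['eef_rot'],s['finger_gap'],np.abs(s['qd']).max())
np.save('c7.npy',c,allow_pickle=True)
P=s['ee_pos']
for n,p in(('tip',P+[0,0,-.0535]),('headtop',P+[0,0,.0035]),('holeL',[.614,.0651,.19]),('holeR',[.586,-.0206,.19])):print(n,proj('wrist',p,c))
b=cap('side','s7.png')
for n,p in(('tip',P+[0,0,-.0535]),('holeR',[.586,-.0206,.19])):print(n,proj('side',p))
q=proj('side',P+[0,0,-.06]).astype(int)
z=cv2.resize(b[q[1]-45:q[1]+45,q[0]-45:q[0]+45,::-1],None,fx=4.4,fy=4.4,interpolation=2)
w=cv2.resize(a[80:280,210:410,::-1],(396,396),interpolation=2)
cv2.imwrite('pics/m7.png',np.hstack([w,z]));print(q)
E
```

```text
10.8167 [ 0.5858 -0.0213  0.2891] [ 0.8101  0.5863 -0.     -0.    ] 0.01715114468881854 0.01248259020434712
tip [311.2125 218.7292]
headtop [311.0269 253.2759]
holeL [311.1339  78.3505]
holeR [311.325  200.5328]
tip [303.3003 168.4232]
holeR [303.1987 180.5456]
[303 170]
```

View pics/m7.png

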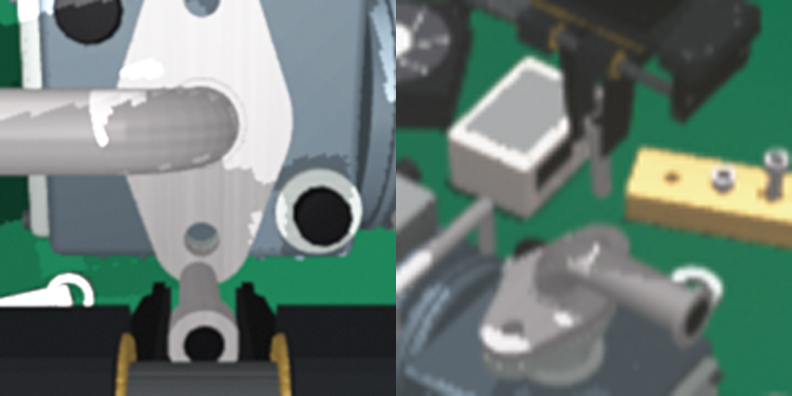

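Emit:
arm_command --moves '[[[-0.9, 0.02, 0.06, -1.5, 0, 0, 0], [-0.9, 0.02, 0.06, -3, 0, 0, 0], [-0.9, 0.02, 0.06, -3.8, 0, 0, 0], [-0.9, 0.02, 0.06, -4.2, 0, 0, 0], [-0.9, 0.02, 0.06, -4.2, 0, 0, 0]]]'

```text
time_s: 11.33
ee_pos: [0.5858, -0.0203, 0.2465]
eef_rot: [0.809, 0.587, -0.0, -0.0]
ft_force: [-0.0, -0.1, -0.3]
finger_gap: 0.0171
```

Emit:
arm_command --moves '[[[-0.9, 0, 0, -0.3, 0, 0, 0], [-0.9, 0, 0, -0.6, 0, 0, 0], [-0.9, 0, 0, -0.8, 0, 0, 0], [-0.9, 0, 0, -1, 0, 0, 0], [-0.9, 0, 0, -1, 0, 0, 0]]]'

```text
time_s: 11.75
ee_pos: [0.586, -0.0203, 0.237]
eef_rot: [0.809, 0.587, 0.0, 0.0]
ft_force: [0.9, -0.6, 0.6]
finger_gap: 0.0168
```

Emit:
arm_command --moves '[[[-0.9, 0, 0, -0.3, 0, 0, 0], [-0.9, 0, 0, -0.6, 0, 0, 0], [-0.9, 0, 0, -0.8, 0, 0, 0], [-0.9, 0, 0, -1, 0, 0, 0], [-0.9, 0, 0, -1.1, 0, 0, 0]]]'

```text
time_s: 12.17
ee_pos: [0.5859, -0.0202, 0.2258]
eef_rot: [0.809, 0.587, -0.0, -0.0]
ft_force: [0.1, 0.3, -0.9]
finger_gap: 0.017
```

Emit:
arm_command --moves '[[[-0.9, 0, 0, -0.3, 0, 0, 0], [-0.9, 0, 0, -0.6, 0, 0, 0], [-0.9, 0, 0, -0.9, 0, 0, 0], [-0.9, 0, 0, -1.2, 0, 0, 0], [-0.9, 0, 0, -1.2, 0, 0, 0]]]'

```text
time_s: 12.58
ee_pos: [0.5857, -0.0202, 0.2134]
eef_rot: [0.809, 0.587, -0.0, -0.0]
ft_force: [0.1, -0.5, -0.8]
finger_gap: 0.0168
```

Emit:
arm_command --moves '[[[-0.9, 0, 0, -0.3, 0, 0, 0], [-0.9, 0, 0, -0.6, 0, 0, 0], [-0.9, 0, 0, -0.9, 0, 0, 0], [-0.9, 0, 0, -1, 0, 0, 0], [-0.9, 0, 0, -1, 0, 0, 0]]]'

```text
time_s: 13.0
ee_pos: [0.5858, -0.0202, 0.2038]
eef_rot: [0.809, 0.587, -0.0, -0.0]
ft_force: [-0.0, -0.1, 0.1]
finger_gap: 0.0171
```

Emit:
arm_command --moves '[[[-0.3, 0, 0, 0, 0, 0, 0], [-0.3, 0, 0, 0, 0, 0, 0], [-0.3, 0, 0, 0, 0, 0, 0], [-0.3, 0, 0, 0, 0, 0, 0], [-0.3, 0, 0, 0, 0, 0, 0]]]'

```text
time_s: 13.42
ee_pos: [0.586, -0.0203, 0.2043]
eef_rot: [0.809, 0.587, 0.0, 0.0]
ft_force: [-0.6, -0.5, -0.2]
finger_gap: 0.0338
```

Emit:
arm_command --moves '[[[-0.3, 0, 0, 2, 0, 0, 0], [-0.3, 0, 0, 4, 0, 0, 0], [-0.3, 0, 0, 6, 0, 0, 0], [-0.3, 0, 0, 8, 0, 0, 0], [-0.3, 0, 0, 8, 0, 0, 0]]]'

```text
time_s: 13.83
ee_pos: [0.587, -0.0204, 0.288]
eef_rot: [0.809, 0.587, 0.002, 0.002]
ft_force: [-0.2, -0.2, -0.0]
finger_gap: 0.0329
```

```bash
python3 - <<'E'
from h import *
np.set_printoptions(precision=4,suppress=True)
for k in range(4): c=env.get_calibration('wrist');s=env.sense();a=cap('wrist','w8.png')
print(s['time_s'],s['ee_pos'],s['finger_gap'])
np.save('c8.npy',c,allow_pickle=True)
q=proj('wrist',[.586,-.0206,.19],c);p=proj('wrist',[.614,.0651,.19],c);print(q,p,proj('wrist',[.586,-.0206,.202],c))
cv2.imwrite('pics/w8z.png',cv2.resize(a[60:260,220:420,::-1],None,fx=2.8,fy=2.8,interpolation=2))
E
```

```text
13.9833 [ 0.5857 -0.0202  0.2836] 0.032896349707581686
[311.8983 203.5054] [312.1124  78.9952] [311.898  207.6606]
```

View pics/w8z.png

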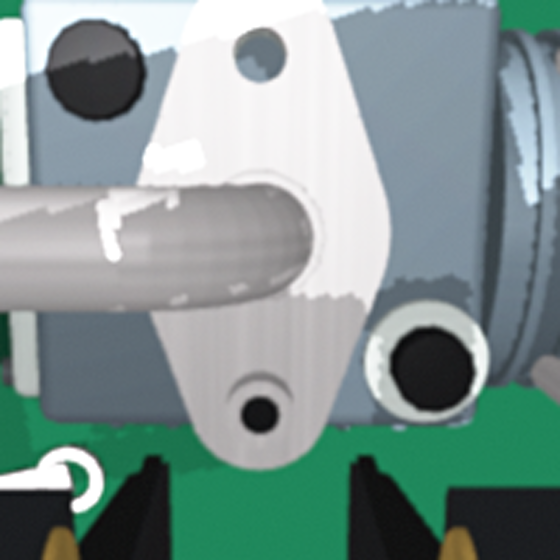

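The first screw is seated: its head centre at about (312.9,207.9) matches the predicted (311.9,207.7) for a seated head. Now the second long screw.

Emit:
arm_command --moves '[[[0, -0.5, -3, 0, 0, 0, -0.12], [0.4, -1, -6.5, 0, 0, 0, -0.24], [0.4, -1.6, -10, -0.5, 0, 0, -0.36], [0.4, -2.2, -13.5, -1, 0, 0, -0.48], [0.4, -2.8, -16.5, -2, 0, 0, -0.6]]]'

```text
time_s: 14.45
ee_pos: [0.5575, -0.1872, 0.2635]
eef_rot: [0.948, 0.319, -0.0, 0.0]
ft_force: [-0.3, 1.2, 0.8]
finger_gap: 0.0616
```

Emit:
arm_command --moves '[[[0.4, -0.7, -2, -2.8, 0, 0, -0.12], [0.4, -1.4, -4, -5.6, 0, 0, -0.24], [0.4, -2.1, -6, -8.4, 0, 0, -0.36], [0.4, -2.8, -8, -11.2, 0, 0, -0.48], [0.4, -3.05, -8.7, -13, 0, 0, -0.6]]]'

```text
time_s: 14.87
ee_pos: [0.5254, -0.2737, 0.1304]
eef_rot: [1.0, 0.024, -0.002, -0.001]
ft_force: [0.2, 0.6, -0.9]
finger_gap: 0.067
```

Emit:
arm_command --moves '[[[0.4, 0, 0, -1, 0, 0, -0.013], [0.4, 0, 0, -2, 0, 0, -0.013], [0.4, 0, 0, -3, 0, 0, -0.013], [0.4, 0, 0, -3, 0, 0, -0.013], [0.4, 0, 0, -3, 0, 0, -0.013]]]'

```text
time_s: 15.28
ee_pos: [0.5278, -0.2716, 0.1043]
eef_rot: [1.0, 0.023, -0.0, 0.0]
ft_force: [-0.4, 0.4, 0.2]
finger_gap: 0.0665
```

```bash
python3 - <<'E'
from h import *
np.set_printoptions(precision=4,suppress=True)
for k in range(3): c=env.get_calibration('wrist');s=env.sense();a=cap('wrist','w9.png')
print(s['time_s'],s['ee_pos'],s['eef_rot'])
q=proj('wrist',[.5275,-.272,.065],c);print(q,[(np.round(d['rect']),round(d['conf'],2)) for d in env.boxes_of('wrist','long')])
b=blob(cv2.cvtColor(a,7),*q,7);print(b,ray('wrist',*b[0],.065,c))
E
```

```text
15.3833 [ 0.528 -0.272  0.105] [0.9998 0.0223 0.0006 0.0004]
[311.3608 227.2515] [(array([295., 203.,  32.,  39.]), 0.76)]
(array([310.6706, 227.4882]), np.int32(170)) [ 0.5273 -0.2716  0.065 ]
```

Emit:
arm_command --moves '[[[0.4, -0.03, 0, -2, 0, 0, 0], [0, -0.05, 0, -3.5, 0, 0, 0], [-0.1, -0.05, 0, -4.2, 0, 0, 0], [-0.4, -0.05, 0, -4.2, 0, 0, 0], [-0.4, -0.05, 0, -4.2, 0, 0, 0]]]'

```text
time_s: 15.9
ee_pos: [0.5272, -0.2723, 0.0626]
eef_rot: [1.0, 0.022, 0.0, 0.0]
ft_force: [-0.1, 0.4, 0.3]
finger_gap: 0.0451
```

Emit:
arm_command --moves '[[[-0.9, 0, 0, 0, 0, 0, 0], [-0.9, 0, 0, 0, 0, 0, 0], [-0.9, 0, 0, 0, 0, 0, 0], [-0.9, 0, 0, 0, 0, 0, 0], [-0.9, 0, 0, 0, 0, 0, 0]]]'

```text
time_s: 16.32
ee_pos: [0.5271, -0.2723, 0.0626]
eef_rot: [1.0, 0.021, 0.0, 0.0]
ft_force: [-0.3, 0.9, 3.0]
finger_gap: 0.017
```

Emit:
arm_command --moves '[[[-0.9, 0, 0, 0, 0, 0, 0], [-0.9, 0, 0, 0, 0, 0, 0], [-0.9, 0, 0, 0, 0, 0, 0], [-0.9, 0, 0, 0, 0, 0, 0], [-0.9, 0, 0, 0, 0, 0, 0]]]'

```text
time_s: 16.73
ee_pos: [0.5271, -0.2724, 0.0625]
eef_rot: [1.0, 0.021, 0.0, 0.0]
ft_force: [0.1, 1.1, 5.4]
finger_gap: 0.0172
```

Emit:
arm_command --moves '[[[-0.9, 0, 0, 3, 0, 0, 0], [-0.9, 0, 0, 6.5, 0, 0, 0], [-0.9, 0, 1.5, 10, 0, 0, 0.1], [-0.9, 0, 4, 13, 0, 0, 0.2], [-0.9, 0, 6, 16, 0, 0, 0.3]]]'

```text
time_s: 17.15
ee_pos: [0.5265, -0.2114, 0.2234]
eef_rot: [0.985, 0.173, -0.0, -0.0]
ft_force: [1.0, -0.0, -0.2]
finger_gap: 0.0171
```

Emit:
arm_command --moves '[[[-0.9, 0.8, 2.5, 3, 0, 0, 0.12], [-0.9, 1.6, 5, 6, 0, 0, 0.24], [-0.9, 2.5, 8, 9, 0, 0, 0.36], [-0.9, 3.5, 11.5, 11, 0, 0, 0.48], [-0.9, 4.5, 15, 11, 0, 0, 0.6]]]'

```text
time_s: 17.57
ee_pos: [0.573, -0.0612, 0.3365]
eef_rot: [0.89, 0.456, 0.002, 0.002]
ft_force: [0.5, -0.5, -0.7]
finger_gap: 0.0171
```

Emit:
arm_command --moves '[[[-0.9, 1, 3, 0, 0, 0, 0.1], [-0.9, 2, 6, 0, 0, 0, 0.2], [-0.9, 3, 9, 0, 0, 0, 0.313], [-0.9, 4, 12, 0, 0, 0, 0.313], [-0.9, 4.17, 12.78, 0, 0, 0, 0.313]]]'

```text
time_s: 17.98
ee_pos: [0.6143, 0.0692, 0.3315]
eef_rot: [0.808, 0.589, -0.0, -0.0]
ft_force: [0.1, 0.3, 0.1]
finger_gap: 0.017
```

Emit:
arm_command --moves '[[[-0.9, 0, 0, -1, 0, 0, 0], [-0.9, 0, 0, -2.5, 0, 0, 0], [-0.9, 0, 0, -4.3, 0, 0, 0], [-0.9, 0, 0, -4.3, 0, 0, 0], [-0.9, 0, 0, -4.3, 0, 0, 0]]]'

```text
time_s: 18.4
ee_pos: [0.6131, 0.0644, 0.2882]
eef_rot: [0.81, 0.587, -0.001, -0.001]
ft_force: [-0.1, -0.6, -0.2]
finger_gap: 0.017
```

```bash
python3 - <<'E'
from h import *
np.set_printoptions(precision=4,suppress=True)
for k in range(4): c=env.get_calibration('wrist');s=env.sense();a=cap('wrist','w10.png')
P=s['ee_pos'];print(s['time_s'],P,s['eef_rot'],s['finger_gap'],s['joints'])
g=cv2.cvtColor(a,7)
for n,p in(('head',P+[0,0,.0025]),('hole',[.6137,.0654,.19]),('tip',P+[0,0,-.0545])):
    q=proj('wrist',p,c);print(n,q,blob(g,*q,7))
b=cap('side');q=proj('side',[.6,.022,.22]).astype(int)
z=cv2.resize(b[q[1]-45:q[1]+45,q[0]-45:q[0]+45,::-1],None,fx=4.4,fy=4.4,interpolation=2)
w=cv2.resize(a[120:280,230:390,::-1],(396,396),interpolation=2)
cv2.imwrite('pics/m10.png',np.hstack([w,z]))
E
```

```text
18.55 [0.6139 0.0649 0.2901] [0.8095 0.5871 0.0006 0.0005] 0.017181033089822995 [-0.0016  0.4244  1.4937 -0.0001  1.2219  0.3143]
head [311.0512 252.4678] (array([309., 249.]), np.int32(1))
hole [310.6548 200.6124] (array([311.5057, 197.5172]), np.int32(87))
tip [311.1009 218.3025] (array([311.0395, 219.3559]), np.int32(177))
```

View pics/m10.png

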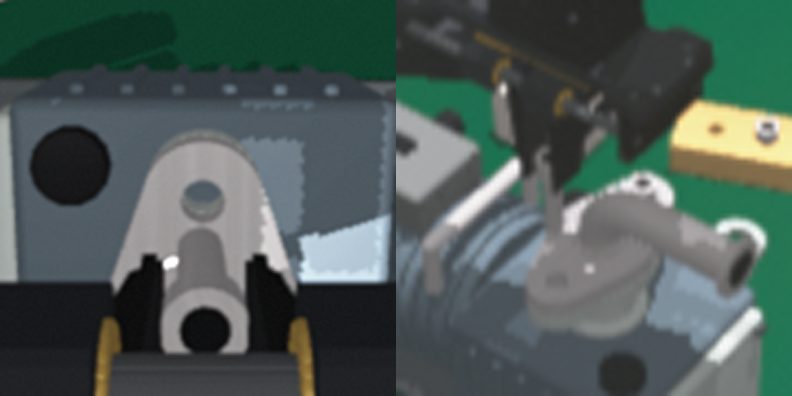

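The second screw is held upright between the fingers. The left hole at (312,201) lies in line with it, within 1 px across. Inserting it in the same way.

Emit:
arm_command --moves '[[[-0.9, 0, 0.04, -1.5, 0, 0, 0], [-0.9, 0, 0.04, -3, 0, 0, 0], [-0.9, 0, 0.04, -3.8, 0, 0, 0], [-0.9, 0, 0.04, -4.2, 0, 0, 0], [-0.9, 0, 0.04, -4.2, 0, 0, 0]]]'

```text
time_s: 19.07
ee_pos: [0.6136, 0.0659, 0.2468]
eef_rot: [0.809, 0.587, -0.0, -0.0]
ft_force: [-0.2, 0.3, -1.2]
finger_gap: 0.0168
```

Emit:
arm_command --moves '[[[-0.9, 0, 0, -0.3, 0, 0, 0], [-0.9, 0, 0, -0.6, 0, 0, 0], [-0.9, 0, 0, -0.8, 0, 0, 0], [-0.9, 0, 0, -1, 0, 0, 0], [-0.9, 0, 0, -1, 0, 0, 0]]]'

```text
time_s: 19.48
ee_pos: [0.6137, 0.0659, 0.237]
eef_rot: [0.809, 0.587, 0.0, 0.0]
ft_force: [1.0, 0.4, -1.2]
finger_gap: 0.0169
```

Emit:
arm_command --moves '[[[-0.9, 0, -0.03, -0.3, 0, 0, 0], [-0.9, 0, -0.05, -0.6, 0, 0, 0], [-0.9, 0, -0.05, -0.8, 0, 0, 0], [-0.9, 0, -0.05, -1, 0, 0, 0], [-0.9, 0, -0.05, -1.1, 0, 0, 0]]]'

```text
time_s: 19.9
ee_pos: [0.6137, 0.0654, 0.2258]
eef_rot: [0.809, 0.587, -0.0, 0.0]
ft_force: [0.9, -0.7, 0.6]
finger_gap: 0.0172
```

Emit:
arm_command --moves '[[[-0.9, 0, 0, -0.3, 0, 0, 0], [-0.9, 0, 0, -0.6, 0, 0, 0], [-0.9, 0, 0, -0.9, 0, 0, 0], [-0.9, 0, 0, -1.2, 0, 0, 0], [-0.9, 0, 0, -1.2, 0, 0, 0]]]'

```text
time_s: 20.32
ee_pos: [0.6136, 0.0654, 0.2135]
eef_rot: [0.809, 0.587, -0.0, -0.0]
ft_force: [1.3, -0.2, -1.2]
finger_gap: 0.0167
```

Emit:
arm_command --moves '[[[-0.9, 0, 0, -0.3, 0, 0, 0], [-0.9, 0, 0, -0.6, 0, 0, 0], [-0.9, 0, 0, -0.9, 0, 0, 0], [-0.9, 0, 0, -1, 0, 0, 0], [-0.9, 0, 0, -1, 0, 0, 0]]]'

```text
time_s: 20.73
ee_pos: [0.6136, 0.0654, 0.2038]
eef_rot: [0.809, 0.587, -0.0, -0.0]
ft_force: [0.5, 0.7, -0.9]
finger_gap: 0.0169
```

Emit:
arm_command --moves '[[[-0.3, 0, 0, 0, 0, 0, 0], [-0.3, 0, 0, 0, 0, 0, 0], [-0.3, 0, 0, 0, 0, 0, 0], [-0.3, 0, 0, 0, 0, 0, 0], [-0.3, 0, 0, 0, 0, 0, 0]]]'

```text
time_s: 21.15
ee_pos: [0.6136, 0.0655, 0.2043]
eef_rot: [0.809, 0.587, 0.0, 0.0]
ft_force: [0.1, -0.5, -0.4]
finger_gap: 0.0327
```

Emit:
arm_command --moves '[[[-0.3, 0, 0, 2, 0, 0, 0], [-0.3, 0, 0, 4, 0, 0, 0], [-0.3, 0, 0, 6, 0, 0, 0], [-0.3, 0, 0, 8, 0, 0, 0], [-0.3, 0, 0, 10, 0, 0, 0]]]'

```text
time_s: 21.57
ee_pos: [0.6135, 0.0654, 0.3053]
eef_rot: [0.809, 0.587, 0.0, 0.0]
ft_force: [-1.2, 0.2, 0.1]
finger_gap: 0.0332
```

Emit:
arm_command --moves '[[[-0.3, -1.5, -2, 0, 0, 0, 0], [-0.3, -3, -4, 0, 0, 0, 0], [-0.3, -4, -6, 0, 0, 0, 0], [-0.3, -4, -6, 0, 0, 0, 0], [-0.3, -4, -6, 0, 0, 0, 0]]]'

```text
time_s: 21.98
ee_pos: [0.5736, 0.0049, 0.3046]
eef_rot: [0.81, 0.587, 0.0, 0.0]
ft_force: [-0.6, 0.3, 0.0]
finger_gap: 0.0332
```

```bash
python3 - <<'E'
from h import *
np.set_printoptions(precision=4,suppress=True)
for k in range(4): c=env.get_calibration('wrist');s=env.sense();a=cap('wrist','w11.png')
print(s['time_s'],s['ee_pos'],s['finger_gap'],s['qd'])
g=cv2.cvtColor(a,7);h=[]
for p in([.6137,.0654,.202],[.5858,-.0202,.202]):
    q=proj('wrist',p,c);b=blob(g,*q,6);h.append(ray('wrist',*b[0],.202,c));print(q,b,h[-1])
d=h[0]-h[1];print(np.linalg.norm(d),np.arctan2(d[1],d[0])-np.pi/2)
t=cap('side')
z=cv2.resize(t[140:220,265:345,::-1],(400,400),interpolation=2)
w=cv2.resize(a[60:260,210:410,::-1],(400,400),interpolation=2)
cv2.imwrite('pics/m11.png',np.hstack([w,z]))
E
```

```text
22.1333 [0.5741 0.006  0.3041] 0.03370351145165638 [ 0.0057  0.003   0.0016 -0.0015 -0.0014 -0.0037]
[337.4473 110.4166] (array([337.9244, 110.6723]), np.int32(119)) [0.614  0.0651 0.202 ]
[335.3185 226.3066] (array([336.0472, 226.934 ]), np.int32(106)) [ 0.5862 -0.0209  0.202 ]
0.09037748936361703 -0.312451552856047
```

View pics/m11.png

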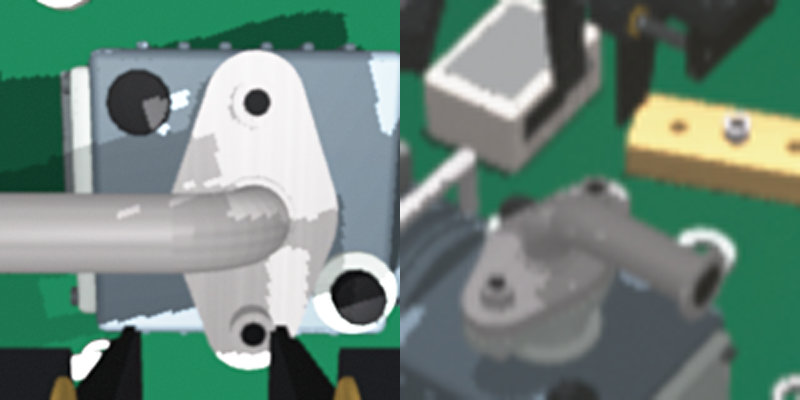

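The last picture shows both heads sitting on the flange, at crop (257,101) and (253,333). At seated height they are 90.4 mm apart and lie along the pump's axis, and the gripper is clear. Handing in.

```bash
python3 -c "
from station import env
print(env.sense()['ft_force']);env.sign_off()"
```

```text
[0.53080224 0.24308549 0.91575697]
the job is handed in; nothing more can be done
```

The elbow is in line with the flange beneath, and both long cap screws are seated through their pairs of holes. I handed the job in at about 22 s of the 72 s allowed. The hand-in gave no verdict.

- **Elbow:** I swung it about 1.26 rad. The flange holes, and later the screw heads, put it at -0.312 to -0.318 rad in the world frame. The pump's case edges gave -0.30 to -0.33 rad, so the two agree within about 0.02 rad (limit 0.07).
- **Screws:** Both went through without noticeable force (under 2 N). With heads assumed seated at 202 mm, they measured 90.4 mm apart (nominal 90) and within about 0.7 mm of the holes. The last wrist and side pictures show both heads down on the flange, and the gripper was open and clear about 10 cm above it.
- **Short screws and bystanders:** I did not touch the short screws or the other things. I made no separate check at the end that they had stayed put.
- **Disagreement:** The side camera read positions about 3 mm lower in x than the wrist camera. I took this as calibration error, since the fits confirmed the wrist readings.

I viewed 12 pictures, two over the budget of 10.

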